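# Fill, close and clamp a power-supply case with a turnbuckle clamp

### The job

Load every power module that is on the bench, upright, into the open case that stands between the clamp's jaws, then put the loose lid on and press it down past the spring catches until it sits level and fully home on the rim. Only then turn the spoked turnbuckle in the tightening direction, spoke after spoke and as far as it will go, so that both jaws draw in and hold the case firmly for the glue to cure. Leave the other things on the bench where they are.

Things in the scene. Friction and masses are not known exactly. Their poses are not given: they have to be found in the camera images.
- fixture: the clamp's fixed aluminium base plate, 300 x 290 x 12 mm (its x, y, z). Origin at the centre of its underside, on the bench. The jaws travel along its x; the case's bay is centred on y = -75 mm, the turnbuckle lies along x at y = +75 mm. Two upright bearing cheeks, 74 mm above the bench, stand beneath the turnbuckle 28 to 36 mm to either side of its middle along x.
- turnbuckle_axis (a point): middle of the turnbuckle, on its axis, 85 mm above the bench; axes as the base plate's. A level steel sleeve 88 mm long, 30 mm thick, along x, on a left- and a right-hand threaded rod that run to the jaws. Here four round spokes, 90 degrees apart, 10 mm thick with 16 mm balls at the ends (ball centres 62 mm from the axis), stand out square to it, in the y-z plane.
- turnbuckle (a joint): angle, rad, 0 slack to 14.8 hard stop; grows when tightened: the top spoke then goes to the plate's +y, away from the case. At q the spokes lean q + k*pi/2 from upright towards +y. 1 rad draws each jaw in 1.2 mm. Takes 0.12 to 0.2 N m; stays where left. Pads touch at about 11.7, firm from 13.8. A level push jams on a spoke leaning over 45 degrees to -y: push the next one.
- jaw_near: the jaw at the plate's -x end, nearer the robot: upright aluminium bar 14 x 235 x 50 mm, top 64 mm above the bench, with a post 40 mm wide, 109 mm above the bench, at the turnbuckle end. A springy rubber pad faces the case, its face 15 mm from the origin. Slides along the plate's x.
- jaw_far: the jaw at the +x end, the mirror image of the near one.
- case: open grey plastic case, 176 x 116 x 70 mm (its x, y, z), walls and floor 8 mm thick (inside 160 x 100 mm). Origin at the centre of its underside; it stands loosely on the base plate between the jaws. Room for four modules side by side along its x, each with its 76 mm length along the case's y.
- case_mouth (a point): centre of the case's mouth, level with its rim, 70 mm above its underside. Four sprung catches in the long walls (at x = +-55 mm, 20 mm wide) stand out up to 6 mm into the mouth, 8 to 22 mm below the rim. A lid laid on rests on them 4 to 12 mm too high; 8 to 18 N pressed down on its middle pushes it home, where it stays.
- lid: loose grey plastic lid lying flat on the bench to the robot's left: plate 176 x 116 x 6 mm (its x, y, z), under it a skirt 150 x 95 mm outside, 21 mm deep (open in the middle of its short sides), that enters the case's mouth. Origin at the centre of the skirt's lower edge: plate underside at z = 21 mm, top at 27. About 140 g. Either way round fits. Home: origin 49 mm above the case's.
- lid_rib (a point): centre of the top of the lid's grip rib, 55 mm above the lid's origin; the rib is 70 (x) x 20 (y) mm and stands 28 mm high on the plate
- module1: power module: dark steel block 28 x 76 x 32 mm (its x, y, z), a white plastic terminal block 22 x 24 x 26 mm (x, y, z) on the middle of its top: 58 mm tall in all, about 150 g. Stands on the bench to the robot's right. Origin at the centre of its underside, z up. All are alike; 2 to 4 are there, a missing one has no pose.
- module2: power module: dark steel block 28 x 76 x 32 mm (its x, y, z), a white plastic terminal block 22 x 24 x 26 mm (x, y, z) on the middle of its top: 58 mm tall in all, about 150 g. Stands on the bench to the robot's right. Origin at the centre of its underside, z up. All are alike; 2 to 4 are there, a missing one has no pose.
- module3: power module: dark steel block 28 x 76 x 32 mm (its x, y, z), a white plastic terminal block 22 x 24 x 26 mm (x, y, z) on the middle of its top: 58 mm tall in all, about 150 g. Stands on the bench to the robot's right. Origin at the centre of its underside, z up. All are alike; 2 to 4 are there, a missing one has no pose.
- module4: power module: dark steel block 28 x 76 x 32 mm (its x, y, z), a white plastic terminal block 22 x 24 x 26 mm (x, y, z) on the middle of its top: 58 mm tall in all, about 150 g. Stands on the bench to the robot's right. Origin at the centre of its underside, z up. All are alike; 2 to 4 are there, a missing one has no pose.
- spray_can: spray can, 60 mm thick, 190 mm tall; a bystander, leave alone
- multimeter: black multimeter, 150 x 80 x 35 mm; a bystander, leave alone
- screwdriver: screwdriver lying on the bench; a bystander, leave alone
- mug: white mug, 80 mm across, 90 mm tall; a bystander, leave alone

How it is judged:
By the outcome, as a careful person would: the job done as asked, in the order asked, and still so for the second after the job is handed in, with the robot touching nothing.
Of module1, module2, module3, module4 only 2 to 4 are there at a start; the rules pass over those that are not, and their reading is None.
At some moment in a run one of module1, module2, module3, module4, lid may be knocked a few centimetres aside while the robot is not near it.
Once in a run the grip may slacken for a moment while it holds something.
It also fails if it takes over 210 s, if anything falls off the work surface, if the arm or the gripper's body presses on something with over 40 N, if the wrist force passes 120 N, or if a joint passes its speed limit or range.

### The arm

A 6-joint arm with a two-finger parallel gripper is mounted at the origin on the work surface. World frame = base frame: x ahead of the robot, y to its left, z up, the work surface at z = 0. Lengths are in m, angles in rad, forces in N, time in s.
With the tool pointing down it reaches from about 0.4 to 0.925 m from the base axis. Payload 3.4 kg.
Tool frame: the origin (TCP) lies between the finger pads; the fingertips stand 19 mm ahead of it and the grasp point (between the pads) is the TCP (ctrl.tips_ahead is the distance from the TCP to the fingertips, in m); z points along the fingers, y is the line along which they close (so a half turn about z gives the same grasp; the last joint's range is limited). The gripper opens to 85 mm and grips with 20 to 120 N. Pads are 22 mm wide; open, the fingers measure 114 mm over their backs; the gripper's body (76 mm by 85 mm) begins 54 mm behind the grasp point. The pads swing forward as they close: fully open they stand 13 mm farther back than shut.
Start: joints at [-1.347, 0.307, 1.506, -0, 1.328, -0.073], TCP at [0.169, -0.55, 0.25] pointing down, gripper open.
Joint ranges: [-3.12, 3.12], [-1.05, 2.28], [0.14, 2.33], [-1.42, 4.57], [0.1, 2.73], [-2.68, 2.68]. Speed limits (rad/s): [2.57, 2.57, 3.14, 3.14, 3.14, 3.14].

### API

Orientations are given as a unit quaternion [x, y, z, w].
In Python, from rig import monitor, optics, workorder, ctrl gives the robot as it stands.
- The arm moves only by the shell command python3 -m creep 'ROWS' [OPENING] [FORCE]. ROWS is JSON, one flat list of numbers, 6 for each row, row after row: the shift along the world's x, y, z in mm, then the turn, a rotation vector about the world's x, y, z in rad. A call has exactly 5 rows; each row is the pose to reach, as a shift and turn from the pose commanded when the call began; what a row does not reach only later rows make up. A row lasts 1/12 s, in which the tool goes at most 41.7 mm and 7.16 degrees, less where a joint would pass 70% of its speed; a pose out of reach is approached as far as the arm can. A call with a gripper value outside its range is refused whole. OPENING is the opening, from -1 (shut) to 1 (fully open), set as the call begins (- or left out, the last holds). The fingers move at their own pace and stop on an object; FORCE is the grip in N (left out, the last holds). Time passes only in rows, so rows that repeat a pose let the fingers close, or fill a call up. It gives the time, the measured TCP pose, the force, the opening and the grip force at its end, in the units of the state.
- monitor.observe(): the state, without advancing time (a new reading comes with each control period).
- optics.camera(name): name is "scene" or "top" or "wrist"; returns a dict with "pixels" (480x640x3 uint8, blue, green, red), "K" (3x3 intrinsics, pixels), "origin" and "rotation" of the camera in the world; the wrist camera has in their place "T_tool_cam" (4x4, takes a point from camera to tool coordinates, whose origin is the TCP and whose axes are the flange's). Camera axes: x right, y down, z forward; pixel columns grow to the right and rows downward; lengths in m; the calibration is good to about 2 mm. A picture is of the moment at which its call begins: read the wrist's pose just before it. There is no depth.
- workorder.finish_job(): hands the job in; it is judged then, once.
The state is a dict: "time_s": time; "joint_positions": joint angles; "qvel": joint speeds; "joint_efforts": joint torques, N m; "position": TCP position; "tcp_rot": TCP orientation; "wrist_force": force on the tool from outside, world axes, zero at the start; "wrist_torque": the same for the moment, N m; "finger_gap": finger opening in m; "gripper_force": force on a finger pad.
Only numpy, scipy, OpenCV 4.12 (cv2) and the standard library are available. Lean on these libraries where they do the work, as an engineer would, in place of code of your own. Each camera call takes 0.05 s, during which the arm holds its last target. There are 200 camera calls.

## Working session

There is one attempt and no reset: what is moved stays moved. The work goes in short steps, Python scripts to look and compute and a shell command to move; the robot and the scene stay as the last step left them, time stands still between calls to the robot, and variables do not carry over. Pictures are saved under pics/ and viewed, at most 14 in all, crops included, and the job is handed in when it is done.

```bash
ls; mkdir -p pics; cat > h.py <<'E'
import numpy as np, cv2
from rig import monitor, optics, workorder, ctrl
from scipy.spatial.transform import Rotation as R
def snap(name,fn):
    s=monitor.observe(); c=optics.camera(name)
    if name=="wrist":
        T=np.array(c["T_tool_cam"]); Rt=R.from_quat(s["tcp_rot"]).as_matrix()
        o=np.array(s["position"])+Rt@T[:3,3]; Rc=Rt@T[:3,:3]
    else: o=np.array(c["origin"]); Rc=np.array(c["rotation"])
    cv2.imwrite("pics/"+fn+".png",c["pixels"]); np.savez("pics/"+fn+".npz",K=np.array(c["K"]),o=o,R=Rc)
    return c["pixels"]
def px(fn,pts,z):
    d=np.load("pics/"+fn+".npz"); out=[]
    for p in np.atleast_2d(pts):
        v=d["R"]@np.linalg.solve(d["K"],[p[0],p[1],1.]); out.append(d["o"]+v*(z-d["o"][2])/v[2])
    return np.array(out)
def proj(fn,P):
    d=np.load("pics/"+fn+".npz"); q=(np.atleast_2d(P)-d["o"])@d["R"]@d["K"].T
    return q[:,:2]/q[:,2:]
def st():
    s=monitor.observe(); print({k:np.round(s[k],4).tolist() for k in("time_s","position","tcp_rot","wrist_force","finger_gap","gripper_force","joint_positions")})
E
python3 -c "
from h import *
snap('top','t0');snap('scene','s0');st()
for f in('t0','s0'):
  d=np.load('pics/'+f+'.npz');print(d['K'],d['o'],d['R'])"
```

```text
pics
{'time_s': 0.1, 'position': [0.1686, -0.5491, 0.2495], 'tcp_rot': [0.9889, 0.1484, -0.0001, -0.0009], 'wrist_force': [0.2071, -1.007, -0.5312], 'finger_gap': 0.0852, 'gripper_force': 0.0, 'joint_positions': [-1.3465, 0.3075, 1.5076, -0.0, 1.3284, -0.0735]}
[[519.19803536   0.         324.00637349]
 [  0.         519.19803536 240.78267766]
 [  0.           0.           1.        ]] [ 0.39233285 -0.00812128  1.81410226] [ 0.70755083 -0.70507128  0.03343477 -0.03359207]
[[587.1761292    0.         315.72795753]
 [  0.         587.1761292  244.27598015]
 [  0.           0.           1.        ]] [1.33039144 0.09210746 1.41513085] [ 0.63324415  0.72878475 -0.19198634 -0.17611326]
```

```bash
sed -i 's/Rc=np.array(c\["rotation"\])/Rc=R.from_quat(c["rotation"]).as_matrix()/' h.py
python3 -c "
from h import *
snap('top','t0');snap('scene','s0')
print(px('t0',[[320,240],[0,0],[640,480]],0),optics.camera('wrist')['T_tool_cam'])"
```

```text
[[ 0.56758353  0.00665977  0.        ]
 [ 1.44881576  1.18542065  0.        ]
 [-0.23935836 -1.07272828  0.        ]] [[-1.61221091e-04 -9.57435944e-01 -2.88645780e-01  7.27009166e-02]
 [ 9.99999895e-01 -2.78084088e-04  3.63859908e-04  6.84160450e-04]
 [-4.28640354e-04 -2.88645691e-01  9.57435889e-01 -1.23236305e-01]
 [ 0.00000000e+00  0.00000000e+00  0.00000000e+00  1.00000000e+00]]
```

View pics/t0.png

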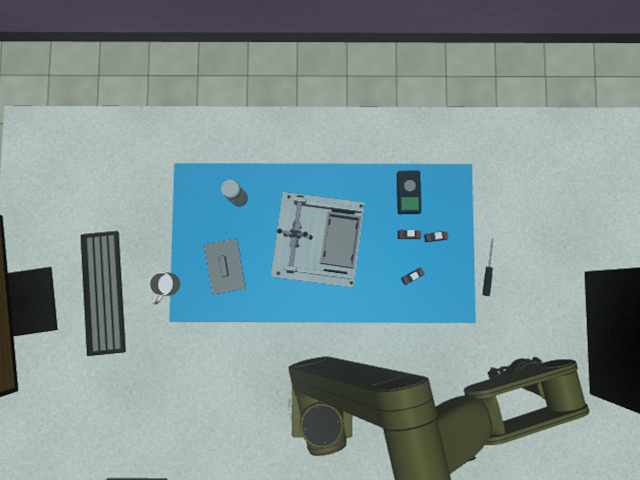

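View pics/s0.png

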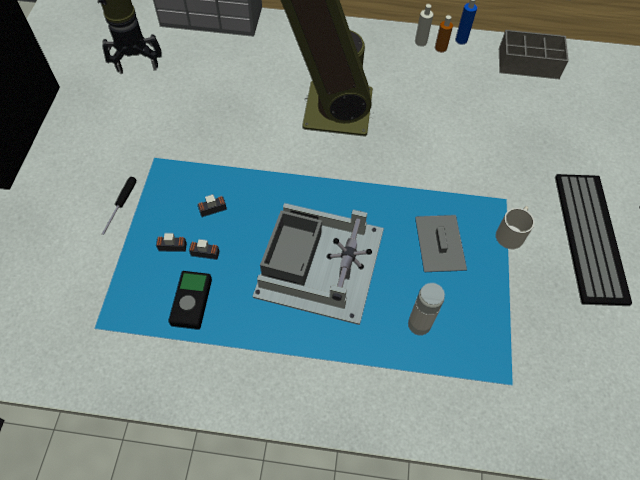

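```bash
python3 -c "
from h import *
im=cv2.imread('pics/t0.png')
cv2.imwrite('pics/t0c.png',cv2.resize(im[175:300,195:460],None,fx=3,fy=3,interpolation=cv2.INTER_CUBIC))
w=((im.min(2)>190)).astype(np.uint8)
n,l,s,c=cv2.connectedComponentsWithStats(w[220:300,390:460]);print(c+[390,220],s[:,4])
"
```

```text
[[424.55028944 259.65050651]
 [410.56       233.08      ]
 [438.26086957 235.34782609]
 [414.25       275.5       ]] [5528   25   23   24]
```

View pics/t0c.png

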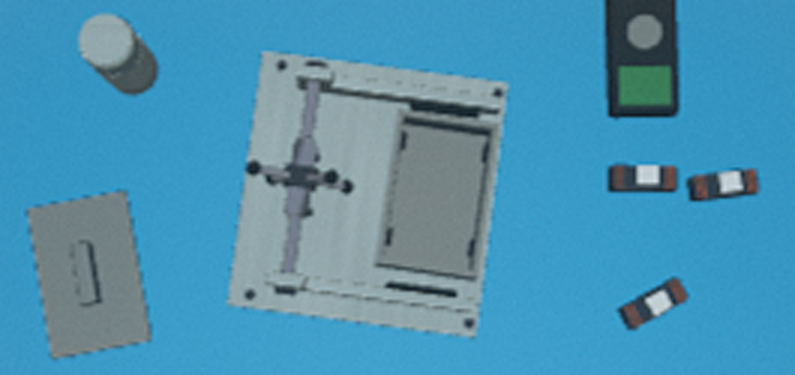

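```bash
python3 -c "
from h import *
np.set_printoptions(precision=4,suppress=True)
f=lambda a:np.array(a)/3+[195,175]
def rect(n,a,z):
  P=px('t0',f(a),z)[:,:2];print(n,'c',P.mean(0),'sides',[np.linalg.norm(P[i]-P[i-1]) for i in range(4)],'ang x-axis',np.degrees(np.arctan2(*(P[0]-P[3]+P[1]-P[2])[::-1])))
rect('plate',[(263,52),(508,85),(476,337),(229,304)],.012)
rect('case',[(400,110),(499,123),(475,275),(377,265)],.082)
rect('lid',[(28,209),(126,191),(150,340),(53,356)],.027)
print(px('t0',[[410.56,233.08],[438.3,235.3],[414.25,275.5]],.058))
for a in ([(609,179),(677,178)],[(690,188),(759,183)],[(623,319),(684,287)]):
  P=px('t0',f(a),.032)[:,:2];d=P[0]-P[1];print(np.linalg.norm(d),P.mean(0),np.degrees(np.arctan2(d[1],d[0])))
"
```

```text
plate c [0.5681 0.0135] sides [np.float64(0.29722761085463584), np.float64(0.2896577063006668), np.float64(0.29630470665703357), np.float64(0.2875172389474429)] ang x-axis -7.1625023058995705
case c [ 0.5623 -0.0642] sides [np.float64(0.17602784063011678), np.float64(0.11205353336663898), np.float64(0.1727853597795047), np.float64(0.10952747303001568)] ang x-axis -8.63286162527189
lid c [0.4732 0.3339] sides [np.float64(0.17148805167880454), np.float64(0.11445104087712833), np.float64(0.17371372685990477), np.float64(0.11194984347554267)] ang x-axis 10.607424856287349
[[ 0.5867 -0.3018  0.058 ]
 [ 0.5795 -0.3961  0.058 ]
 [ 0.4427 -0.3125  0.058 ]]
0.07826763389936987 [ 0.5846 -0.3019] 91.04806226679234
0.0796857723360227 [ 0.5769 -0.3955] 94.36108628464457
0.07915081570714598 [ 0.4417 -0.3122] 117.6387213205136
```

```bash
cat >> h.py <<'E'
def yaw():
    m=R.from_quat(monitor.observe()["tcp_rot"]).as_matrix()[:,1]; return np.degrees(np.arctan2(m[1],m[0]))%180
def mod(fn,off=0,zt=.058,near=None):
    im=snap("wrist",fn); hsv=cv2.cvtColor(im,cv2.COLOR_BGR2HSV)
    w=((im.min(2)>175)&(hsv[:,:,1]<40)).astype(np.uint8)
    w=cv2.morphologyEx(w,cv2.MORPH_OPEN,np.ones((5,5)))
    n,l,s,c=cv2.connectedComponentsWithStats(w)
    p=np.array(monitor.observe()["position"])
    for i in range(1,n):
        if s[i,4]<300: continue
        q=np.argwhere(l==i)[:,::-1].astype(np.float32)
        b=cv2.boxPoints(cv2.minAreaRect(q)); P=px(fn,b,zt)[:,:2]
        d=P[1]-P[0]; e=P[2]-P[1]; a=np.degrees(np.arctan2(d[1],d[0]))%90
        print("blob px",c[i].round(),"ctr",P.mean(0).round(4),"sides",np.round([np.linalg.norm(d),np.linalg.norm(e)],4),"ang",a.round(1),"tool y",yaw().round(1),"shift mm",((P.mean(0)-p[:2])*1e3).round(1),"z",p[2].round(4))
E
python3 -m creep '[30,26,-10,0,0,0.05, 60,52,-20,0,0,0.1, 90,78,-30,0,0,0.15, 120,104,-40,0,0,0.185, 150,130,-50,0,0,0.185]' 0.3 60
python3 -m creep '[30,26,-10,0,0,0, 60,52,-20,0,0,0, 90,80,-30,0,0,0, 123,107,-30,0,0,0, 123,107,-30,0,0,0]'
python3 -m creep '[0,0,0,0,0,0,0,0,0,0,0,0,0,0,0,0,0,0,0,0,0,0,0,0,0,0,0,0,0,0]'
python3 -c "
from h import *
mod('w1')"
```

```text
time_s: 0.67
position: [0.3196, -0.4184, 0.1999]
tcp_rot: [0.971, 0.239, 0.0, 0.0]
wrist_force: [0.7, -1.3, -0.7]
finger_gap: 0.0552
gripper_force: 0.0
time_s: 1.08
position: [0.4463, -0.3079, 0.1697]
tcp_rot: [0.97, 0.242, 0.001, -0.001]
wrist_force: [-0.6, -1.0, 1.0]
finger_gap: 0.0558
gripper_force: 0.0
time_s: 1.5
position: [0.4407, -0.3139, 0.1705]
tcp_rot: [0.971, 0.238, -0.0, 0.0]
wrist_force: [-0.2, 0.1, -0.7]
finger_gap: 0.0552
gripper_force: 0.0
blob px [413.  27.] ctr [ 0.5843 -0.301 ] sides [0.0214 0.0225] ang 87.7 tool y 117.5 shift mm [143.5  12.8] z 0.1705
blob px [532. 116.] ctr [ 0.5769 -0.3946] sides [0.0213 0.0223] ang 7.1 tool y 117.5 shift mm [136.1 -80.8] z 0.1705
blob px [590. 280.] ctr [ 0.5018 -0.508 ] sides [0.1418 0.0475] ang 89.9 tool y 117.5 shift mm [  61.  -194.2] z 0.1705
blob px [318. 241.] ctr [ 0.4398 -0.3118] sides [0.0223 0.0207] ang 27.5 tool y 117.5 shift mm [-1.  2.] z 0.1705
blob px [ 60. 341.] ctr [ 0.2498 -0.186 ] sides [0.1421 0.1405] ang 83.8 tool y 117.5 shift mm [-191.   127.8] z 0.1705
blob px [608. 362.] ctr [ 0.4614 -0.5663] sides [0.0869 0.0549] ang 5.9 tool y 117.5 shift mm [  20.6 -252.5] z 0.1705
blob px [282. 393.] ctr [ 0.3073 -0.354 ] sides [0.0331 0.0795] ang 5.7 tool y 117.5 shift mm [-133.5  -40.2] z 0.1705
blob px [174. 442.] ctr [ 0.2225 -0.2877] sides [0.0623 0.0314] ang 83.0 tool y 117.5 shift mm [-218.3   26. ] z 0.1705
blob px [471. 448.] ctr [ 0.3328 -0.5165] sides [0.0319 0.0567] ang 27.5 tool y 117.5 shift mm [-108.  -202.8] z 0.1705
```

View pics/w1.png

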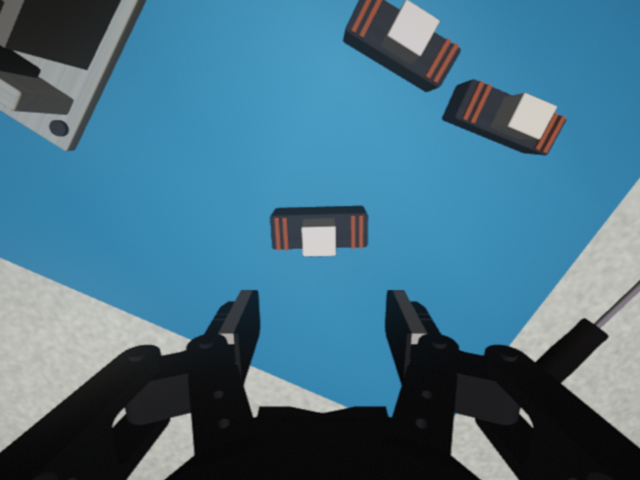

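```bash
sed -i 's/        d=P\[1\]-P\[0\]; e/        if not .014<np.linalg.norm(P[1]-P[0])<.04 or not .014<np.linalg.norm(P[2]-P[1])<.04: continue\n        d=P[1]-P[0]; e/' h.py
python3 -m creep '[-1,2,-38,0,0,0, -1,2,-70,0,0,0, -1,2,-95,0,0,0, -1,2,-110,0,0,0, -1,2,-116,0,0,0]' 0.2 60
python3 -m creep '[0,0,0,0,0,0,0,0,0,0,0,0,0,0,0,0,0,0,0,0,0,0,0,0,0,0,0,0,0,0]' -1 60
python3 -m creep '[0,0,0,0,0,0,0,0,0,0,0,0,0,0,10,0,0,0,0,0,40,0,0,0,0,0,75,0,0,0]'
python3 -m creep '[0,5,25,0,0,-0.05, 10,30,45,0,0,-0.15, 20,65,45,0,0,-0.25, 30,100,45,0,0,-0.35, 40,135,45,0,0,-0.45]'
python3 -m creep '[10,35,0,0,0,-0.1, 20,70,0,0,0,-0.17, 30,100,0,0,0,-0.17, 37,120,0,0,0,-0.17, 37,120,0,0,0,-0.17]'
python3 -m creep '[0,0,0,0,0,0,0,0,0,0,0,0,0,0,0,0,0,0,0,0,0,0,0,0,0,0,0,0,0,0]'
python3 -c "
from h import *
snap('wrist','w2');print(yaw())"
```

```text
time_s: 1.97
position: [0.4386, -0.3102, 0.0519]
tcp_rot: [0.971, 0.238, -0.001, -0.002]
wrist_force: [0.1, -0.1, -0.1]
finger_gap: 0.0516
gripper_force: 0.0
time_s: 2.38
position: [0.4412, -0.3112, 0.0554]
tcp_rot: [0.971, 0.239, 0.001, 0.001]
wrist_force: [0.5, 0.7, -1.7]
finger_gap: 0.0231
gripper_force: 59.6
time_s: 2.8
position: [0.4389, -0.3091, 0.1285]
tcp_rot: [0.971, 0.239, -0.002, -0.003]
wrist_force: [0.7, -1.1, -1.5]
finger_gap: 0.0228
gripper_force: 59.6
time_s: 3.22
position: [0.4809, -0.1746, 0.1757]
tcp_rot: [1.0, 0.013, 0.001, 0.0]
wrist_force: [0.4, 0.3, -1.9]
finger_gap: 0.023
gripper_force: 59.8
time_s: 3.63
position: [0.5186, -0.0517, 0.175]
tcp_rot: [0.998, -0.067, 0.001, -0.001]
wrist_force: [-0.6, 0.5, -1.8]
finger_gap: 0.0228
gripper_force: 59.7
time_s: 4.05
position: [0.5174, -0.0567, 0.1743]
tcp_rot: [0.998, -0.069, -0.0, 0.0]
wrist_force: [0.6, -1.1, -1.6]
finger_gap: 0.0228
gripper_force: 59.7
82.05028196053344
```

View pics/w2.png

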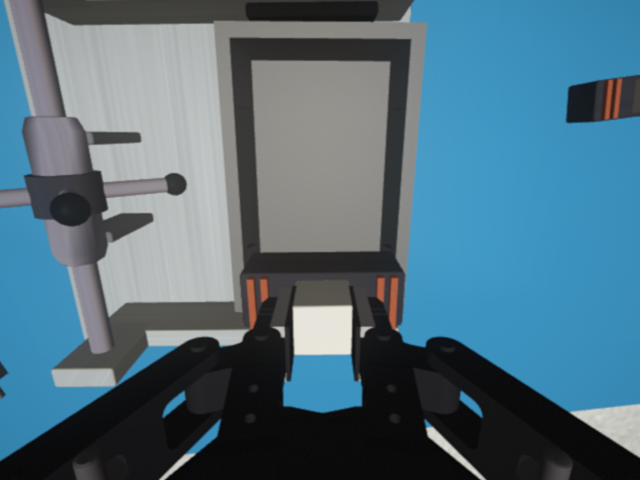

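```bash
python3 -c "
from h import *
np.set_printoptions(precision=4,suppress=True)
P=px('w2',[(216,22),(425,25),(228,160),(416,160)],.082)[:,:2];print(P,np.linalg.norm(P[0]-P[1]))
d=P[0]-P[1];d/=np.linalg.norm(d);print('y ang',np.degrees(np.arctan2(d[1],d[0])))
x=np.array([d[1],-d[0]]);c=(P[0]+P[1])/2-.088*x;print('case c',c,'x',x)
for s in(-44,0,44):print(s,(c+x*s/1e3))
"
```

```text
[[ 0.6552 -0.0189]
 [ 0.638  -0.1311]
 [ 0.5826 -0.0096]
 [ 0.5669 -0.1219]] 0.11349974677376445
y ang 81.31553261688428
case c [ 0.5596 -0.0618] x [ 0.9885 -0.151 ]
-44 [ 0.5161 -0.0551]
0 [ 0.5596 -0.0618]
44 [ 0.6031 -0.0684]
```

```bash

python3 -m creep '[-2,1,-10,0,0,0, -2,1,-35,0,0,0, -2,1,-60,0,0,0, -2,1,-80,0,0,0, -2,1,-90,0,0,0]'
python3 -m creep '[0,0,-3,0,0,0, 0,0,-6,0,0,0, 0,0,-8,0,0,0, 0,0,-9,0,0,0,0,0,-9,0,0,0]'
```

```text
time_s: 4.52
position: [0.514, -0.055, 0.0821]
tcp_rot: [0.998, -0.069, -0.002, -0.0]
wrist_force: [-0.5, -0.1, -1.7]
finger_gap: 0.0229
gripper_force: 59.7
time_s: 4.93
position: [0.5164, -0.0548, 0.076]
tcp_rot: [0.998, -0.069, 0.001, 0.0]
wrist_force: [0.5, -0.5, -2.4]
finger_gap: 0.0231
gripper_force: 59.7
```

```bash

python3 -m creep '[0,0,-1,0,0,0, 0,0,-1,0,0,0,0,0,-1,0,0,0,0,0,4,0,0,0,0,0,25,0,0,0]' 0.0 60
python3 -m creep '[0,0,35,0,0,0, 0,0,70,0,0,0, 10,-35,75,0,0,0.05, 20,-70,75,0,0,0.1, 30,-105,75,0,0,0.1]'
python3 -m creep '[10,-35,0,0,0,0, 20,-70,0,0,0,0, 30,-105,0,0,0,0, 40,-141,0,0,0,0, 40,-141,0,0,0,0]' 0.2
python3 -m creep '[0,0,0,0,0,0,0,0,0,0,0,0,0,0,0,0,0,0,0,0,0,0,0,0,0,0,0,0,0,0]'
python3 -c "
from h import *
mod('w3')"
```

```text
time_s: 5.35
position: [0.5135, -0.0543, 0.0985]
tcp_rot: [0.998, -0.069, -0.003, -0.0]
wrist_force: [-0.8, -0.2, -0.4]
finger_gap: 0.0425
gripper_force: 0.0
time_s: 5.77
position: [0.5468, -0.1605, 0.1778]
tcp_rot: [1.0, -0.017, 0.002, 0.001]
wrist_force: [0.1, -0.1, -0.3]
finger_gap: 0.0426
gripper_force: 0.0
time_s: 6.18
position: [0.5881, -0.3084, 0.1759]
tcp_rot: [1.0, -0.021, 0.002, 0.003]
wrist_force: [0.8, 0.0, 0.2]
finger_gap: 0.0512
gripper_force: 0.0
time_s: 6.6
position: [0.5855, -0.2993, 0.1756]
tcp_rot: [1.0, -0.018, -0.0, -0.0]
wrist_force: [0.2, 0.1, 0.0]
finger_gap: 0.0513
gripper_force: 0.0
blob px [323. 240.] ctr [ 0.5849 -0.3009] sides [0.0228 0.0203] ang 87.9 tool y 87.9 shift mm [-0.7 -1.4] z 0.1756
blob px [453. 246.] ctr [ 0.5774 -0.3947] sides [0.0237 0.0212] ang 6.5 tool y 87.9 shift mm [ -8.2 -95.2] z 0.1756
```

```bash

python3 -m creep '[-1,-1,-38,0,0,0, -1,-1,-70,0,0,0, -1,-1,-100,0,0,0, -1,-1,-115,0,0,0, -1,-1,-121,0,0,0]' 0.2 60
python3 -m creep '[0,0,0,0,0,0,0,0,0,0,0,0,0,0,0,0,0,0,0,0,0,0,0,0,0,0,0,0,0,0]' -1 60
python3 -m creep '[0,0,0,0,0,0,0,0,0,0,0,0,0,0,10,0,0,0,0,0,40,0,0,0,0,0,75,0,0,0]'
python3 -m creep '[0,5,25,0,0,0, -3,30,45,0,0,-0.05, -7,65,45,0,0,-0.1, -10,100,45,0,0,-0.105, -13,135,45,0,0,-0.105]'
python3 -m creep '[-3,35,0,0,0,0, -7,70,0,0,0,0, -10,95,0,0,0,0, -13,104,0,0,0,0, -13,104,0,0,0,0]'
python3 -m creep '[0,0,0,0,0,0,0,0,0,0,0,0,0,0,0,0,0,0,0,0,0,0,0,0,0,0,0,0,0,0]'
python3 -c "
from h import *
snap('wrist','w4');print(yaw())"
```

```text
time_s: 7.07
position: [0.5826, -0.2998, 0.0511]
tcp_rot: [1.0, -0.018, -0.003, -0.001]
wrist_force: [-0.1, -0.6, -0.2]
finger_gap: 0.0508
gripper_force: 0.0
time_s: 7.48
position: [0.5854, -0.3021, 0.0556]
tcp_rot: [1.0, -0.019, 0.001, 0.001]
wrist_force: [-0.6, 0.5, -1.6]
finger_gap: 0.0226
gripper_force: 60.8
time_s: 7.9
position: [0.5824, -0.3004, 0.1276]
tcp_rot: [1.0, -0.019, -0.003, -0.002]
wrist_force: [0.5, -0.6, -0.9]
finger_gap: 0.0229
gripper_force: 60.9
time_s: 8.32
position: [0.5713, -0.1658, 0.1755]
tcp_rot: [0.997, -0.072, 0.001, 0.0]
wrist_force: [0.3, 0.2, -1.8]
finger_gap: 0.0227
gripper_force: 61.0
time_s: 8.73
position: [0.5575, -0.0605, 0.1746]
tcp_rot: [0.998, -0.069, -0.001, -0.0]
wrist_force: [-0.2, -0.7, -2.2]
finger_gap: 0.0228
gripper_force: 60.9
time_s: 9.15
position: [0.5589, -0.0639, 0.1742]
tcp_rot: [0.997, -0.072, -0.0, 0.0]
wrist_force: [2.3, -0.7, -1.8]
finger_gap: 0.0229
gripper_force: 60.9
81.77485225766485
```

View pics/w4.png

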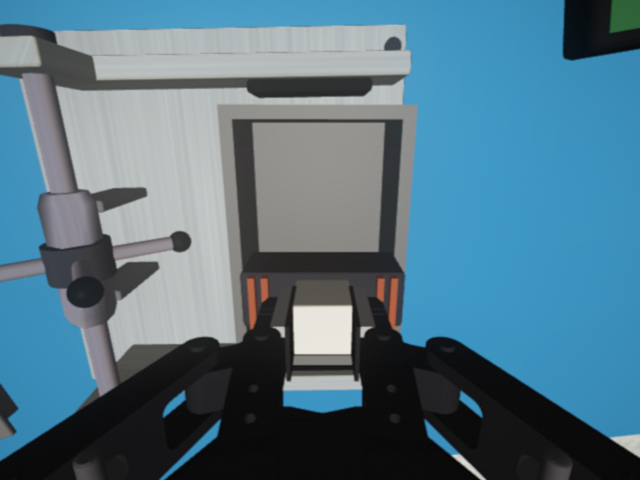

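```bash
python3 -c "
from h import *
P=px('w4',[(219,105),(416,106)],.082)[:,:2];d=P[0]-P[1];d/=np.linalg.norm(d);x=np.array([d[1],-d[0]]);print('case c',(P[0]+P[1])/2-.088*x,x)"
python3 -m creep '[0,2,-10,0,0,0, 0,2,-35,0,0,0, 0,2,-60,0,0,0, 0,2,-80,0,0,0, 0,2,-90,0,0,0]'
python3 -m creep '[0,0,-3,0,0,0, 0,0,-6,0,0,0, 0,0,-8,0,0,0, 0,0,-9,0,0,0,0,0,-9,0,0,0]'
python3 -m creep '[0,0,-1,0,0,0, 0,0,-1,0,0,0,0,0,-1,0,0,0,0,0,4,0,0,0,0,0,25,0,0,0]' 0.0 60
python3 -m creep '[0,0,35,0,0,0, 0,0,70,0,0,0, 2,-35,75,0,0,0.05, 4,-70,75,0,0,0.1, 6,-105,75,0,0,0.2]'
python3 -m creep '[2,-40,0,0,0,0.05, 4,-80,0,0,0,0.05, 6,-120,0,0,0,0.05, 8,-160,0,0,0,0.05, 11,-200,0,0,0,0.05]' 0.2
python3 -m creep '[2,-28,0,0,0,0,2,-28,0,0,0,0,2,-28,0,0,0,0,2,-28,0,0,0,0,2,-28,0,0,0,0]'
python3 -m creep '[0,0,0,0,0,0,0,0,0,0,0,0,0,0,0,0,0,0,0,0,0,0,0,0,0,0,0,0,0,0]'
python3 -c "
from h import *
mod('w5')"
```

```text
case c [ 0.56002246 -0.06202436] [ 0.98896101 -0.14817597]
time_s: 9.62
position: [0.5566, -0.0604, 0.0812]
tcp_rot: [0.997, -0.071, -0.002, -0.0]
wrist_force: [-0.6, 0.2, -1.7]
finger_gap: 0.023
gripper_force: 60.9
time_s: 10.03
position: [0.5594, -0.0608, 0.0761]
tcp_rot: [0.997, -0.071, 0.001, 0.0]
wrist_force: [0.2, -0.2, -1.7]
finger_gap: 0.0231
gripper_force: 60.9
time_s: 10.45
position: [0.5564, -0.0603, 0.0983]
tcp_rot: [0.997, -0.071, -0.003, -0.0]
wrist_force: [-1.0, -0.8, -0.3]
finger_gap: 0.0428
gripper_force: 0.0
time_s: 10.87
position: [0.5657, -0.1665, 0.1777]
tcp_rot: [1.0, 0.031, 0.002, 0.001]
wrist_force: [0.3, -0.5, -0.2]
finger_gap: 0.0427
gripper_force: 0.0
time_s: 11.28
position: [0.5753, -0.3676, 0.176]
tcp_rot: [0.999, 0.054, 0.0, 0.0]
wrist_force: [0.6, 1.0, -0.5]
finger_gap: 0.0515
gripper_force: 0.0
time_s: 11.7
position: [0.5775, -0.3921, 0.1754]
tcp_rot: [0.999, 0.054, -0.0, -0.001]
wrist_force: [0.3, 0.0, 0.9]
finger_gap: 0.0513
gripper_force: 0.0
time_s: 12.12
position: [0.5779, -0.3932, 0.1755]
tcp_rot: [0.999, 0.054, 0.0, 0.0]
wrist_force: [0.2, -0.2, 0.4]
finger_gap: 0.0516
gripper_force: 0.0
blob px [323. 240.] ctr [ 0.5773 -0.3945] sides [0.0221 0.0203] ang 6.2 tool y 96.2 shift mm [-0.5 -1.1] z 0.1754
blob px [153. 473.] ctr [ 0.3434 -0.2665] sides [0.025  0.0142] ang 6.2 tool y 96.2 shift mm [-234.5  126.9] z 0.1754
```

```bash

python3 -m creep '[-1,-1,-38,0,0,0, -1,-1,-70,0,0,0, -1,-1,-100,0,0,0, -1,-1,-115,0,0,0, -1,-1,-121,0,0,0]' 0.2 60
python3 -m creep '[0,0,0,0,0,0,0,0,0,0,0,0,0,0,0,0,0,0,0,0,0,0,0,0,0,0,0,0,0,0]' -1 60
python3 -m creep '[0,0,0,0,0,0,0,0,0,0,0,0,0,0,10,0,0,0,0,0,40,0,0,0,0,0,75,0,0,0]'
python3 -m creep '[0,5,25,0,0,0, 3,30,45,0,0,-0.05, 6,65,45,0,0,-0.1, 9,100,45,0,0,-0.15, 12,135,45,0,0,-0.2]'
python3 -m creep '[3,35,0,0,0,-0.05, 6,70,0,0,0,-0.05, 9,105,0,0,0,-0.05, 12,140,0,0,0,-0.05, 14,175,0,0,0,-0.05]'
python3 -m creep '[0,10,0,0,0,0,0,16,0,0,0,0,0,16,0,0,0,0,0,16,0,0,0,0,0,16,0,0,0,0]'
python3 -m creep '[0,0,0,0,0,0,0,0,0,0,0,0,0,0,0,0,0,0,0,0,0,0,0,0,0,0,0,0,0,0]'
python3 -c "
from h import *
snap('wrist','w6');print(yaw())"
```

```text
time_s: 12.58
position: [0.5746, -0.3932, 0.0505]
tcp_rot: [0.999, 0.054, -0.002, -0.002]
wrist_force: [-0.5, 1.0, -0.0]
finger_gap: 0.0513
gripper_force: 0.0
time_s: 13.0
position: [0.5774, -0.3952, 0.0558]
tcp_rot: [0.999, 0.054, 0.001, 0.001]
wrist_force: [-0.2, -0.3, -1.4]
finger_gap: 0.0229
gripper_force: 61.0
time_s: 13.42
position: [0.5746, -0.3931, 0.1274]
tcp_rot: [0.999, 0.054, -0.003, -0.002]
wrist_force: [0.8, -0.4, -1.7]
finger_gap: 0.023
gripper_force: 61.2
time_s: 13.83
position: [0.5886, -0.2588, 0.1757]
tcp_rot: [0.999, -0.048, 0.001, 0.0]
wrist_force: [-0.0, -0.0, -1.1]
finger_gap: 0.023
gripper_force: 61.3
time_s: 14.25
position: [0.6026, -0.083, 0.175]
tcp_rot: [0.997, -0.071, 0.0, 0.0]
wrist_force: [1.2, -0.5, -1.5]
finger_gap: 0.0228
gripper_force: 61.3
time_s: 14.67
position: [0.6028, -0.0702, 0.1745]
tcp_rot: [0.997, -0.072, 0.0, 0.0]
wrist_force: [0.1, 0.2, -1.6]
finger_gap: 0.0227
gripper_force: 61.2
time_s: 15.08
position: [0.6026, -0.0691, 0.1742]
tcp_rot: [0.997, -0.071, -0.0, 0.0]
wrist_force: [0.3, -0.6, -0.5]
finger_gap: 0.0228
gripper_force: 61.2
81.82785906302472
```

View pics/w6.png

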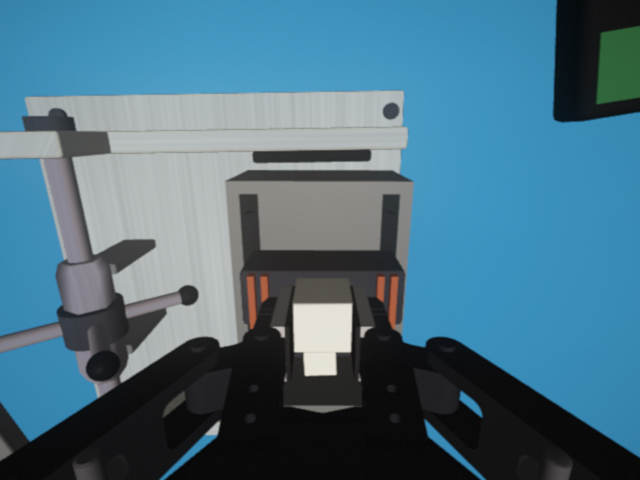

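```bash

python3 -m creep '[0,1,-10,0,0,0, 0,1,-35,0,0,0, 0,1,-60,0,0,0, 0,1,-80,0,0,0, 0,1,-90,0,0,0]'
python3 -m creep '[0,0,-3,0,0,0, 0,0,-6,0,0,0, 0,0,-8,0,0,0, 0,0,-9,0,0,0,0,0,-9,0,0,0]'
python3 -m creep '[0,0,-1,0,0,0, 0,0,-1,0,0,0,0,0,-1,0,0,0,0,0,4,0,0,0,0,0,25,0,0,0]' 0.0 60
python3 -m creep '[0,0,35,0,0,0, 0,0,75,0,0,0, 0,0,115,0,0,0, 0,0,152,0,0,0, 0,0,155,0,0,0]'
python3 -m creep '[-10,30,0,0,0,0.06, -20,65,0,0,0,0.12, -30,103,0,0,0,0.18, -42,141,0,0,0,0.24, -54,180,0,0,0,0.3]'
python3 -m creep '[-12,38,0,0,0,0.03, -24,76,0,0,0,0.03, -36,114,0,0,0,0.03, -48,152,0,0,0,0.03, -60,190,0,0,0,0.03]'
python3 -m creep '[-10,22,-20,0,0,0, -15,32,-50,0,0,0, -15,32,-60,0,0,0, -15,32,-60,0,0,0, -15,32,-60,0,0,0]'
python3 -m creep '[0,0,0,0,0,0,0,0,0,0,0,0,0,0,0,0,0,0,0,0,0,0,0,0,0,0,0,0,0,0]'
python3 -c "
from h import *
snap('wrist','w7');print(yaw())"
```

```text
time_s: 15.55
position: [0.6006, -0.0672, 0.081]
tcp_rot: [0.997, -0.071, -0.002, -0.0]
wrist_force: [-0.1, 0.1, -1.5]
finger_gap: 0.0227
gripper_force: 61.2
time_s: 15.97
position: [0.6034, -0.0678, 0.0761]
tcp_rot: [0.997, -0.071, 0.001, 0.0]
wrist_force: [0.4, -1.5, -1.6]
finger_gap: 0.023
gripper_force: 61.2
time_s: 16.38
position: [0.6003, -0.0673, 0.0981]
tcp_rot: [0.997, -0.071, -0.003, -0.0]
wrist_force: [0.4, 0.1, 0.6]
finger_gap: 0.0423
gripper_force: 0.0
time_s: 16.8
position: [0.6069, -0.0684, 0.2645]
tcp_rot: [0.997, -0.071, 0.008, 0.001]
wrist_force: [1.5, -0.4, 1.2]
finger_gap: 0.0427
gripper_force: 0.0
time_s: 17.22
position: [0.548, 0.1135, 0.2558]
tcp_rot: [0.997, 0.08, 0.001, -0.0]
wrist_force: [0.9, 0.2, 0.5]
finger_gap: 0.0429
gripper_force: 0.0
time_s: 17.63
position: [0.4877, 0.304, 0.2559]
tcp_rot: [0.996, 0.094, 0.0, -0.0]
wrist_force: [1.5, 0.2, 0.4]
finger_gap: 0.0426
gripper_force: 0.0
time_s: 18.05
position: [0.4737, 0.3334, 0.1952]
tcp_rot: [0.996, 0.094, -0.001, 0.001]
wrist_force: [1.1, 1.0, 0.3]
finger_gap: 0.0425
gripper_force: 0.0
time_s: 18.47
position: [0.4743, 0.334, 0.1961]
tcp_rot: [0.996, 0.093, 0.001, -0.0]
wrist_force: [0.8, 0.3, 0.4]
finger_gap: 0.0427
gripper_force: 0.0
100.71935490106846
```

View pics/w7.png

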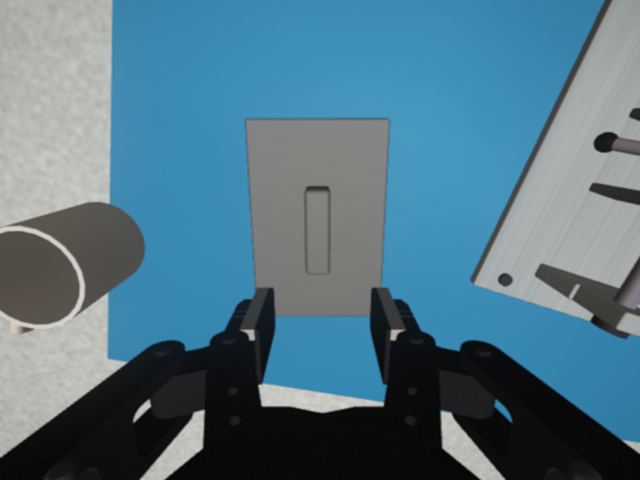

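```bash
python3 -c "
from h import *
np.set_printoptions(precision=4,suppress=True)
P=px('w7',[(246,119),(390,119),(382,315),(258,315)],.027)[:,:2];Q=px('w7',[(305,192),(329,192),(329,274),(306,274)],.055)[:,:2]
for A in(P,Q):
  d=A[0]-A[3]+A[1]-A[2];print(A.mean(0),[np.linalg.norm(A[i]-A[i-1]) for i in range(4)],np.degrees(np.arctan2(d[1],d[0])))
"; python3 -c "from h import *
st()"
```

```text
[0.4718 0.3354] [np.float64(0.17324802991091853), np.float64(0.11399951685674592), np.float64(0.17325661415472585), np.float64(0.11582865471759118)] 11.121204427977158
[0.4711 0.3365] [np.float64(0.06696594611106502), np.float64(0.01821505322114851), np.float64(0.06696654452705011), np.float64(0.018722426658229298)] 10.804494635604243
{'time_s': 18.5167, 'position': [0.4741, 0.3341, 0.1959], 'tcp_rot': [0.9956, 0.0934, 0.0005, -0.0002], 'wrist_force': [0.3363, -0.3171, -0.2723], 'finger_gap': 0.0428, 'gripper_force': 0.0, 'joint_positions': [0.541, 0.3588, 1.5734, -0.0, 1.2084, 1.9247]}
```

```bash
cat > fit.py <<'E'
from h import *
from scipy.optimize import differential_evolution as DE
from scipy.ndimage import map_coordinates as mc
def ring(L,W,n=60):
    t=np.linspace(-.5,.5,n); o=np.full(n,.5)
    return np.concatenate([np.c_[t*L,o*W],np.c_[t*L,-o*W],np.c_[o*L,t*W],np.c_[-o*L,t*W]])
def fit(fns,rings,z,x0,mask):
    G={}
    for f in fns:
        g=cv2.GaussianBlur(cv2.imread(f'pics/{f}.png'),(0,0),1.2).astype(float)
        G[f]=np.minimum(np.hypot(cv2.Sobel(g,-1,1,0),cv2.Sobel(g,-1,0,1)).max(2),120)
    M=np.concatenate([ring(*r) for r in rings])
    def cost(p):
        a=np.radians(p[2]); P=M@np.array([[np.cos(a),np.sin(a)],[-np.sin(a),np.cos(a)]])+p[:2]; P=np.c_[P,np.full(len(P),z)]
        t=n=0
        for f in fns:
            q=proj(f,P); k=mask(q); t+=mc(G[f],[q[k,1],q[k,0]],order=1).sum(); n+=k.sum()
        return -t/n
    r=DE(cost,[(x0[0]-.01,x0[0]+.01),(x0[1]-.01,x0[1]+.01),(x0[2]-4,x0[2]+4)],seed=1,maxiter=60,popsize=12)
    print(fns,r.x.round(4),r.fun.round(1)); return r.x
E
python3 -c "
from fit import *
m=lambda q:(q[:,1]>4)&(q[:,1]<245)&(q[:,0]>4)&(q[:,0]<635)
for f in(['w2'],['w4'],['w6'],['w2','w4','w6']): fit(f,[(.176,.116),(.160,.100)],.082,(.5595,-.062,-8),m)
m=lambda q:(q[:,1]>4)&(q[:,1]<330)&((q[:,0]>280)&(q[:,0]<365)|(q[:,1]<280))
fit(['w7'],[(.176,.116)],.027,(.4715,.336,11),m)
"
```

```text
['w2'] [ 0.5609 -0.0622 -8.3092] -116.4
['w4'] [ 0.5608 -0.0622 -8.2488] -112.7
['w6'] [ 0.5683 -0.0631 -8.4395] -105.1
['w2', 'w4', 'w6'] [ 0.5608 -0.0622 -8.2511] -108.2
['w7'] [ 0.4716  0.3366 10.6975] -117.0
```

```bash

python3 -m creep '[-2.5,2.5,-38,0,0,0, -2.5,2.5,-75,0,0,0, -2.5,2.5,-110,0,0,0, -2.5,2.5,-135,0,0,0, -2.5,2.5,-147,0,0,0]'
python3 -m creep '[0,0,0,0,0,0,0,0,0,0,0,0,0,0,0,0,0,0,0,0,0,0,0,0,0,0,0,0,0,0]' -1 80
python3 -m creep '[0,0,10,0,0,0,0,0,40,0,0,0,0,0,80,0,0,0,0,0,120,0,0,0,0,0,160,0,0,0]'
python3 -m creep '[0,0,30,0,0,0,0,0,36,0,0,0,0,0,36,0,0,0,0,0,36,0,0,0,0,0,36,0,0,0]'
python3 -c "
from h import *
st();print(yaw());snap('wrist','w8')"
```

```text
time_s: 18.93
position: [0.4691, 0.3354, 0.0448]
tcp_rot: [0.996, 0.094, -0.003, 0.001]
wrist_force: [-0.4, -0.5, 0.5]
finger_gap: 0.0424
gripper_force: 0.0
time_s: 19.35
position: [0.4714, 0.3369, 0.0487]
tcp_rot: [0.996, 0.094, 0.0, -0.0]
wrist_force: [-0.3, -0.1, -1.2]
finger_gap: 0.0188
gripper_force: 79.0
time_s: 19.77
position: [0.4706, 0.3364, 0.2107]
tcp_rot: [0.996, 0.094, -0.0, 0.0]
wrist_force: [0.4, 0.4, -1.4]
finger_gap: 0.0186
gripper_force: 79.1
time_s: 20.18
position: [0.4698, 0.3359, 0.2424]
tcp_rot: [0.996, 0.094, -0.002, 0.001]
wrist_force: [-0.8, -0.2, -2.7]
finger_gap: 0.019
gripper_force: 79.3
{'time_s': 20.1833, 'position': [0.4698, 0.3359, 0.2424], 'tcp_rot': [0.9956, 0.0938, -0.0018, 0.0009], 'wrist_force': [-0.7509, -0.1784, -2.731], 'finger_gap': 0.019, 'gripper_force': 79.2986, 'joint_positions': [0.5477, 0.3183, 1.5099, -0.0, 1.3175, 1.9307]}
100.75965793304132
```

View pics/w8.png

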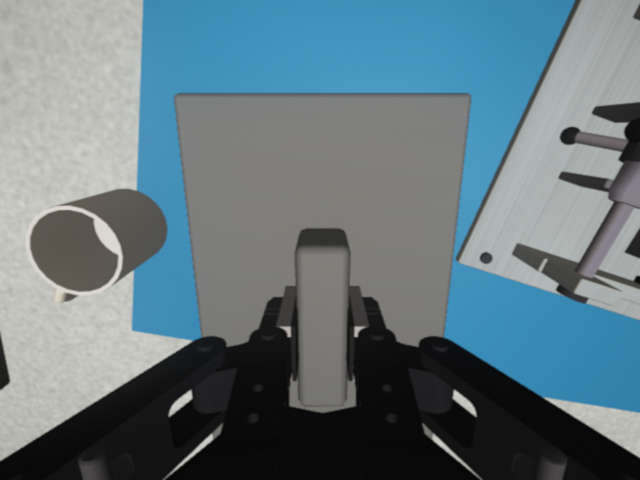

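```bash

python3 -m creep '[8,-35,0,0,0,-0.06, 17,-75,0,0,0,-0.12, 26,-115,0,0,0,-0.18, 35,-155,0,0,0,-0.24, 44,-195,0,0,0,-0.3]'
python3 -m creep '[9,-40,0,0,0,-0.0316, 18,-80,0,0,0,-0.0316, 27,-120,0,0,0,-0.0316, 36,-160,0,0,0,-0.0316, 45,-190,0,0,0,-0.0316]'
python3 -m creep '[0,-14,0,0,0,0,0,-14,0,0,0,0,0,-14,0,0,0,0,0,-14,0,0,0,0,0,-14,0,0,0,0]'
python3 -m creep '[0,0,0,0,0,0,0,0,0,0,0,0,0,0,0,0,0,0,0,0,0,0,0,0,0,0,0,0,0,0]'
python3 -c "
from fit import *
st();print(yaw());snap('wrist','w9')
p=monitor.observe()['position']
m=lambda q:(q[:,1]>4)&(q[:,1]<270)
fit(['w9'],[(.176,.116)],p[2]-.049+.027,(p[0],p[1],yaw()-90),m)
"
```

```text
time_s: 20.65
position: [0.514, 0.14, 0.242]
tcp_rot: [0.998, -0.057, -0.002, 0.001]
wrist_force: [0.6, -0.0, -1.0]
finger_gap: 0.0185
gripper_force: 79.3
time_s: 21.07
position: [0.5591, -0.0513, 0.242]
tcp_rot: [0.997, -0.073, -0.002, 0.0]
wrist_force: [0.5, 0.4, -1.8]
finger_gap: 0.0188
gripper_force: 79.3
time_s: 21.48
position: [0.5595, -0.0606, 0.2436]
tcp_rot: [0.997, -0.071, -0.001, -0.0]
wrist_force: [-0.3, 0.7, -1.6]
finger_gap: 0.0186
gripper_force: 79.3
time_s: 21.9
position: [0.5602, -0.0618, 0.2445]
tcp_rot: [0.997, -0.072, 0.0, 0.0]
wrist_force: [0.1, -1.1, -1.4]
finger_gap: 0.0186
gripper_force: 79.3
{'time_s': 21.9, 'position': [0.5602, -0.0618, 0.2445], 'tcp_rot': [0.9974, -0.0715, 0.0002, 0.0], 'wrist_force': [0.141, -1.1115, -1.416], 'finger_gap': 0.0186, 'gripper_force': 79.3415, 'joint_positions': [-0.1849, 0.2954, 1.5391, 0.0, 1.3067, 1.5291]}
81.79673479697392
['w9'] [ 0.561  -0.063  -8.2112] -112.7
```

```bash

python3 -m creep '[0,1,-25,0,0,0,0,1,-50,0,0,0,0,1,-75,0,0,0,0,1,-95,0,0,0,0,1,-105,0,0,0]'
python3 -m creep '[0,0,-3,0,0,0,0,0,-6,0,0,0,0,0,-9,0,0,0,0,0,-12,0,0,0,0,0,-14,0,0,0]'
python3 -m creep '[0,0,0,0,0,0,0,0,0,0,0,0,0,0,0,0,0,0,0,0,0,0,0,0,0,0,0,0,0,0]'
```

```text
time_s: 22.37
position: [0.5585, -0.0609, 0.1368]
tcp_rot: [0.997, -0.072, -0.002, -0.0]
wrist_force: [-0.3, -0.1, -2.6]
finger_gap: 0.0187
gripper_force: 79.4
time_s: 22.78
position: [0.5609, -0.0614, 0.1261]
tcp_rot: [0.997, -0.072, 0.001, 0.0]
wrist_force: [0.2, 0.1, -1.9]
finger_gap: 0.0189
gripper_force: 79.4
time_s: 23.2
position: [0.5603, -0.0612, 0.1255]
tcp_rot: [0.997, -0.072, 0.0, 0.0]
wrist_force: [0.4, -0.9, -1.3]
finger_gap: 0.0185
gripper_force: 79.4
```

```bash

python3 -m creep '[0,0,-2,0,0,0,0,0,-4,0,0,0,0,0,-6,0,0,0,0,0,-8,0,0,0,0,0,-8,0,0,0]'
python3 -m creep '[0,0,-2,0,0,0,0,0,-4,0,0,0,0,0,-6,0,0,0,0,0,-7,0,0,0,0,0,-7,0,0,0]'
python3 -m creep '[0,0,0,0,0,0,0,0,0,0,0,0,0,0,0,0,0,0,0,0,0,0,0,0,0,0,0,0,0,0]'
```

```text
time_s: 23.62
position: [0.5601, -0.0611, 0.1169]
tcp_rot: [0.997, -0.072, -0.0, -0.0]
wrist_force: [0.6, -0.1, -1.5]
finger_gap: 0.0188
gripper_force: 79.4
time_s: 24.03
position: [0.5612, -0.0613, 0.1112]
tcp_rot: [0.997, -0.072, 0.001, 0.0]
wrist_force: [0.3, 0.8, 5.1]
finger_gap: 0.0187
gripper_force: 80.4
time_s: 24.45
position: [0.5613, -0.0613, 0.1112]
tcp_rot: [0.997, -0.072, 0.001, 0.0]
wrist_force: [0.2, 0.5, 5.0]
finger_gap: 0.0185
gripper_force: 80.4
```

```bash

python3 -m creep '[0,0,0,0,0,0,0,0,0,0,0,0,0,0,0,0,0,0,0,0,10,0,0,0,0,0,45,0,0,0]' 0.0
python3 -m creep '[0,0,0,0,0,0,0,0,0,0,0,0,0,0,0,0,0,0,0,0,0,0,0,0,0,0,0,0,0,0]' -1 40
python3 -m creep '[0,0,-4,0,0,0,0,0,-8,0,0,0,0,0,-12,0,0,0,0,0,-15,0,0,0,0,0,-15,0,0,0]'
python3 -m creep '[0,0,-2,0,0,0,0,0,-4,0,0,0,0,0,-5,0,0,0,0,0,-6,0,0,0,0,0,-6,0,0,0]'
python3 -m creep '[0,0,0,0,0,0,0,0,0,0,0,0,0,0,0,0,0,0,0,0,0,0,0,0,0,0,0,0,0,0]'
python3 -c "from h import *
st()"
```

```text
time_s: 24.87
position: [0.5558, -0.0605, 0.151]
tcp_rot: [0.997, -0.072, -0.006, -0.001]
wrist_force: [0.1, -0.3, -0.5]
finger_gap: 0.0433
gripper_force: 0.0
time_s: 25.28
position: [0.5592, -0.061, 0.1543]
tcp_rot: [0.997, -0.072, -0.001, -0.0]
wrist_force: [0.1, -0.3, -0.4]
finger_gap: -0.0002
gripper_force: 0.0
time_s: 25.7
position: [0.56, -0.0612, 0.1396]
tcp_rot: [0.997, -0.072, -0.0, -0.0]
wrist_force: [0.4, 0.5, 0.7]
finger_gap: -0.0002
gripper_force: 0.5
time_s: 26.12
position: [0.5606, -0.0613, 0.1351]
tcp_rot: [0.997, -0.072, 0.001, 0.0]
wrist_force: [-1.2, 0.5, 7.1]
finger_gap: 0.0001
gripper_force: 3.2
time_s: 26.53
position: [0.5606, -0.0613, 0.1351]
tcp_rot: [0.997, -0.072, 0.001, 0.0]
wrist_force: [-0.5, 0.7, 6.0]
finger_gap: -0.0001
gripper_force: 3.2
{'time_s': 26.5333, 'position': [0.5606, -0.0613, 0.1351], 'tcp_rot': [0.9974, -0.0718, 0.0006, 0.0001], 'wrist_force': [-0.5376, 0.7079, 5.9767], 'finger_gap': -0.0001, 'gripper_force': 3.1617, 'joint_positions': [-0.1838, 0.4018, 1.683, -0.0001, 1.0556, 1.5308]}
```

```bash

python3 -m creep '[0,0,-2,0,0,0,0,0,-4,0,0,0,0,0,-6,0,0,0,0,0,-8,0,0,0,0,0,-8,0,0,0]'
python3 -m creep '[0,0,-1,0,0,0,0,0,-2,0,0,0,0,0,-3,0,0,0,0,0,-4,0,0,0,0,0,-4,0,0,0]'
```

```text
time_s: 26.95
position: [0.5606, -0.0613, 0.1348]
tcp_rot: [0.997, -0.072, 0.003, 0.0]
wrist_force: [-15.5, 2.8, 56.2]
finger_gap: -0.0002
gripper_force: 28.3
time_s: 27.37
position: [0.5606, -0.0613, 0.1346]
tcp_rot: [0.997, -0.072, 0.004, 0.001]
wrist_force: [-23.6, 4.1, 81.8]
finger_gap: 0.0003
gripper_force: 40.7
```

```bash

python3 -m creep '[0,0,20,0,0,0,0,0,50,0,0,0,0,0,90,0,0,0,0,0,130,0,0,0,0,0,165,0,0,0]'
python3 -m creep '[0,30,10,0,0,0,0,70,20,0,0,0,0,110,20,0,0,0,0,140,20,0,0,0,0,140,20,0,0,0]'
python3 -m creep '[0,0,0,0,0,0,0,0,0,0,0,0,0,0,0,0,0,0,0,0,0,0,0,0,0,0,0,0,0,0]'
python3 -c "
from h import *
st();print(yaw());snap('wrist','w10')"
```

```text
time_s: 27.78
position: [0.5598, -0.0611, 0.2895]
tcp_rot: [0.997, -0.072, 0.0, -0.0]
wrist_force: [1.4, 0.2, 0.1]
finger_gap: -0.0003
gripper_force: 0.0
time_s: 28.2
position: [0.5596, 0.0841, 0.3073]
tcp_rot: [0.998, -0.069, -0.0, -0.002]
wrist_force: [0.6, -0.7, -0.3]
finger_gap: 0.0001
gripper_force: 0.0
time_s: 28.62
position: [0.5603, 0.0776, 0.3071]
tcp_rot: [0.997, -0.073, -0.0, 0.0]
wrist_force: [0.1, 0.2, -0.0]
finger_gap: 0.0004
gripper_force: 0.0
{'time_s': 28.6167, 'position': [0.5603, 0.0776, 0.3071], 'tcp_rot': [0.9974, -0.0727, -0.0002, 0.0001], 'wrist_force': [0.0925, 0.2008, -0.0407], 'finger_gap': 0.0004, 'gripper_force': 0.0, 'joint_positions': [0.0631, 0.2559, 1.435, -0.0002, 1.4511, 1.7795]}
81.66005378176436
```

View pics/w10.png

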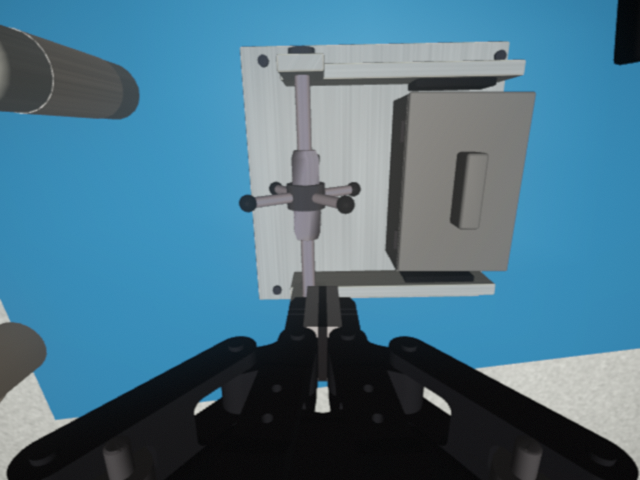

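```bash
cat > tb.py <<'E'
from h import *
from scipy.optimize import least_squares as LS
def balls(p):
    a=np.radians(p[2]); y=np.array([-np.sin(a),np.cos(a),0]); q=p[3]+np.arange(4)*np.pi/2
    return np.array([p[0],p[1],.085])+.062*(np.sin(q)[:,None]*y+np.cos(q)[:,None]*[0,0,1])
def tfit(fn,obs,q0):
    obs=np.array(obs,float)
    f=lambda p:(np.linalg.norm(proj(fn,balls(p))[None]-obs[:,None],axis=2).min(1))
    best=min((LS(f,[.5775,.088,-7.5,q]) for q in q0),key=lambda r:r.cost)
    print(best.x.round(4),'q deg mod90',np.degrees(best.x[3])%90,best.fun.round(1)); return best.x
E
python3 -c "
from tb import *
from fit import fit
tfit('w10',[(248,203),(344,205),(277,188),(354,188)],[0,.3,.6,.9,1.2])
m=lambda q:(q[:,1]<285)&(q[:,0]<395)|(q[:,1]<45)&(q[:,0]<505)
fit(['w10'],[(.3,.29)],.012,(.568,.0135,-7.3),m)
m=lambda q:(q[:,1]<260)
fit(['w10'],[(.176,.116)],.088,(.561,-.062,-8.3),m)
"
```

```text
[ 0.5771  0.0902 -7.4161  0.9682] q deg mod90 55.47232844888199 [0.7 0.7 0.1 1. ]
['w10'] [ 0.567   0.015  -7.2619] -118.0
['w10'] [ 0.5633 -0.062  -8.3461] -114.1
```

```bash

python3 -m creep '[2,-10,0,0,0,0.12, 4,-20,0,0,0,0.24, 6,-30,0,0,0,0.36, 8,-40,0,0,0,0.48, 9,-49,0,0,0,0.6]'
python3 -m creep '[0,0,0,0,0,0.12,0,0,0,0,0,0.24,0,0,0,0,0,0.36,0,0,0,0,0,0.48,0,0,0,0,0,0.6]'
python3 -m creep '[0,0,-30,0,0,0.12,0,0,-60,0,0,0.24,0,0,-90,0,0,0.36,0,0,-120,0,0,0.387,0,0,-120,0,0,0.387]'
python3 -m creep '[0,0,0,0,0,0,0,0,0,0,0,0,0,0,0,0,0,0,0,0,0,0,0,0,0,0,0,0,0,0]'
python3 -c "
from h import *
st();print(yaw())"
```

```text
time_s: 29.08
position: [0.5694, 0.0285, 0.3073]
tcp_rot: [0.974, 0.228, 0.0, 0.0]
wrist_force: [-0.5, 0.2, -0.1]
finger_gap: -0.0002
gripper_force: 0.0
time_s: 29.5
position: [0.5692, 0.029, 0.3073]
tcp_rot: [0.863, 0.506, -0.0, 0.0]
wrist_force: [-0.4, -0.0, -0.2]
finger_gap: -0.0002
gripper_force: 0.0
time_s: 29.92
position: [0.5648, 0.0292, 0.1816]
tcp_rot: [0.751, 0.66, -0.004, -0.004]
wrist_force: [-0.6, -0.4, -0.3]
finger_gap: 0.0004
gripper_force: 0.0
time_s: 30.33
position: [0.5703, 0.0298, 0.1891]
tcp_rot: [0.751, 0.66, 0.001, 0.001]
wrist_force: [-1.1, -0.2, 0.2]
finger_gap: -0.0004
gripper_force: 0.0
{'time_s': 30.3333, 'position': [0.5703, 0.0298, 0.1891], 'tcp_rot': [0.7509, 0.6605, 0.0013, 0.0012], 'wrist_force': [-1.0622, -0.22, 0.1571], 'finger_gap': -0.0004, 'gripper_force': 0.0, 'joint_positions': [-0.0218, 0.3525, 1.6032, 0.0, 1.1825, 0.1061]}
172.6704171155577
```

```bash

python3 -m creep '[0,-1,-30,0,0,0,0,-1,-48,0,0,0,0,-1,-55,0,0,0,0,-1,-55,0,0,0,0,-1,-55,0,0,0]'
python3 -m creep '[2,15,0,0,0,0,4,30,0,0,0,0,6,45,0,0,0,0,8,60,0,0,0,0,9.5,72,0,0,0,0]'
python3 -m creep '[1,9,0,0,0,0,1,9,0,0,0,0,1,9,0,0,0,0,1,9,0,0,0,0,1,9,0,0,0,0]'
python3 -m creep '[0,0,30,0,0,0,0,0,55,0,0,0,0,0,60,0,0,0,0,0,60,0,0,0,0,0,60,0,0,0]'
python3 -c "
from h import *
snap('wrist','w11')"
```

```text
time_s: 30.75
position: [0.5696, 0.0288, 0.1328]
tcp_rot: [0.751, 0.661, 0.0, 0.0]
wrist_force: [-0.1, 0.3, 0.2]
finger_gap: -0.0001
gripper_force: 0.0
time_s: 31.17
position: [0.5799, 0.1005, 0.1341]
tcp_rot: [0.751, 0.661, 0.0, 0.002]
wrist_force: [0.2, -4.4, -0.3]
finger_gap: -0.0002
gripper_force: 1.9
time_s: 31.58
position: [0.5795, 0.1097, 0.1323]
tcp_rot: [0.751, 0.66, 0.0, -0.0]
wrist_force: [0.5, -0.8, 0.8]
finger_gap: 0.0
gripper_force: 0.0
time_s: 32.0
position: [0.5794, 0.1095, 0.1921]
tcp_rot: [0.751, 0.66, -0.0, -0.0]
wrist_force: [-0.8, 0.1, -0.3]
finger_gap: -0.0002
gripper_force: 0.0
```

View pics/w11.png

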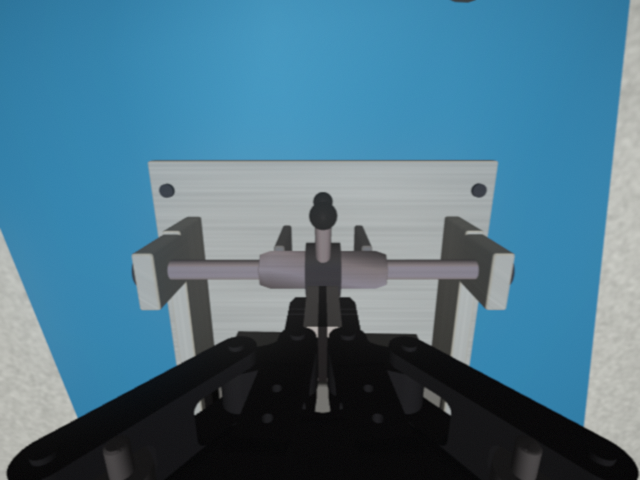

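```bash
python3 -c "
from tb import *
for q in range(40,75,3): print(q,proj('w11',balls([.577,.0902,-7.4,np.radians(q)])).round(0)[[0,1]].tolist())"
```

```text
40 [[323.0, 234.0], [323.0, 194.0]]
43 [[323.0, 229.0], [323.0, 196.0]]
46 [[323.0, 224.0], [323.0, 198.0]]
49 [[323.0, 219.0], [323.0, 201.0]]
52 [[323.0, 214.0], [323.0, 203.0]]
55 [[323.0, 210.0], [323.0, 206.0]]
58 [[323.0, 206.0], [323.0, 209.0]]
61 [[323.0, 202.0], [323.0, 212.0]]
64 [[323.0, 199.0], [323.0, 215.0]]
67 [[323.0, 195.0], [323.0, 218.0]]
70 [[323.0, 193.0], [323.0, 221.0]]
73 [[323.0, 190.0], [323.0, 224.0]]
```

```bash
cat >> tb.py <<'E'
def runs(fn,c=322):
    im=snap('wrist',fn); g=(im[140:275,c-2:c+3].max((1,2))<75).astype(int)
    e=np.flatnonzero(np.diff(np.r_[0,g,0]))+140; print('dark runs',e.reshape(-1,2).tolist()); st()
E
python3 -c "
from tb import *
runs('w12')"
A1='x'
python3 -m creep '[-5,-40,0,0,0,0,-11,-80,0,0,0,0,-11,-84,-12,0,0,0,-11,-84,-45,0,0,0,-11,-84,-60,0,0,0]'
python3 -m creep '[1,10,0,0,0,0,3,27,0,0,0,0,6,45,0,0,0,0,8,62,0,0,0,0,10,77,0,0,0,0]'
python3 -m creep '[1.5,12,0,0,0,0,1.5,12,0,0,0,0,1.5,12,0,0,0,0,1.5,12,35,0,0,0,1.5,12,60,0,0,0]'
python3 -m creep '[0,0,0,0,0,0,0,0,0,0,0,0,0,0,0,0,0,0,0,0,0,0,0,0,0,0,0,0,0,0]'
python3 -c "
from tb import *
runs('w13')"
```

```text
dark runs [[194, 229], [264, 275]]
{'time_s': 32.1, 'position': [0.5785, 0.1095, 0.1908], 'tcp_rot': [0.7509, 0.6605, -0.0012, -0.0009], 'wrist_force': [1.2692, -0.1619, 0.2774], 'finger_gap': -0.0002, 'gripper_force': 0.0, 'joint_positions': [0.1153, 0.3767, 1.558, 0.0001, 1.2098, 0.2432]}
time_s: 32.52
position: [0.5664, 0.0247, 0.1289]
tcp_rot: [0.751, 0.66, -0.002, -0.002]
wrist_force: [-1.2, 0.7, 0.0]
finger_gap: 0.0004
gripper_force: 0.0
time_s: 32.93
position: [0.5782, 0.1029, 0.1322]
tcp_rot: [0.75, 0.661, -0.002, 0.0]
wrist_force: [-1.0, -5.3, 1.1]
finger_gap: 0.0004
gripper_force: 2.0
time_s: 33.35
position: [0.5794, 0.1148, 0.1923]
tcp_rot: [0.751, 0.661, -0.001, -0.001]
wrist_force: [1.4, 0.6, 0.6]
finger_gap: -0.0002
gripper_force: 0.0
time_s: 33.77
position: [0.5792, 0.1145, 0.1909]
tcp_rot: [0.751, 0.66, -0.001, -0.001]
wrist_force: [0.2, -0.1, 0.4]
finger_gap: -0.0001
gripper_force: 0.0
dark runs [[204, 229], [268, 275]]
{'time_s': 33.8167, 'position': [0.5793, 0.1146, 0.191], 'tcp_rot': [0.7508, 0.6605, -0.001, -0.0008], 'wrist_force': [-0.0349, -0.5508, -0.3062], 'finger_gap': 0.0002, 'gripper_force': 0.0, 'joint_positions': [0.1237, 0.3787, 1.5542, 0.0001, 1.2113, 0.2515]}
```

```bash

python3 -m creep '[-5,-40,0,0,0,0,-11,-80,0,0,0,0,-11.5,-89,-12,0,0,0,-11.5,-89,-45,0,0,0,-11.5,-89,-60,0,0,0]' | sed -n 2p
python3 -m creep '[1,10,0,0,0,0,3,27,0,0,0,0,6,45,0,0,0,0,8,62,0,0,0,0,10,77,0,0,0,0]' | sed -n 4p
python3 -m creep '[1.5,12,0,0,0,0,1.5,12,0,0,0,0,1.5,12,0,0,0,0,1.5,12,35,0,0,0,1.5,12,60,0,0,0]' | sed -n 2p
python3 -m creep '[-5,-40,0,0,0,0,-11,-80,0,0,0,0,-11.5,-89,-12,0,0,0,-11.5,-89,-45,0,0,0,-11.5,-89,-60,0,0,0]' | sed -n 2p
python3 -m creep '[1,10,0,0,0,0,3,27,0,0,0,0,6,45,0,0,0,0,8,62,0,0,0,0,10,77,0,0,0,0]' | sed -n 4p
python3 -m creep '[1.5,12,0,0,0,0,1.5,12,0,0,0,0,1.5,12,0,0,0,0,1.5,12,35,0,0,0,1.5,12,60,0,0,0]' | sed -n 2p
python3 -m creep '[-5,-40,0,0,0,0,-11,-80,0,0,0,0,-11.5,-89,-12,0,0,0,-11.5,-89,-45,0,0,0,-11.5,-89,-60,0,0,0]' | sed -n 2p
python3 -m creep '[1,10,0,0,0,0,3,27,0,0,0,0,6,45,0,0,0,0,8,62,0,0,0,0,10,77,0,0,0,0]' | sed -n 4p
python3 -m creep '[1.5,12,0,0,0,0,1.5,12,0,0,0,0,1.5,12,0,0,0,0,1.5,12,35,0,0,0,1.5,12,60,0,0,0]' | sed -n 2p
python3 -m creep '[0,0,0,0,0,0,0,0,0,0,0,0,0,0,0,0,0,0,0,0,0,0,0,0,0,0,0,0,0,0]' | sed -n 2p
python3 -c "
from tb import *
runs('w14')"
```

```text
position: [0.5671, 0.0245, 0.1297]
wrist_force: [-0.5, -4.7, 0.9]
position: [0.5794, 0.1148, 0.1925]
position: [0.5678, 0.0242, 0.131]
wrist_force: [-0.8, -3.2, -0.2]
position: [0.5794, 0.1148, 0.1926]
position: [0.5677, 0.0242, 0.131]
wrist_force: [-0.2, -5.1, 1.1]
position: [0.5794, 0.1148, 0.1926]
position: [0.5792, 0.1145, 0.191]
dark runs [[204, 231], [269, 275]]
{'time_s': 38.0333, 'position': [0.5794, 0.1146, 0.191], 'tcp_rot': [0.7508, 0.6605, -0.001, -0.0008], 'wrist_force': [0.6432, 0.3656, -1.0264], 'finger_gap': -0.0001, 'gripper_force': 0.0, 'joint_positions': [0.1236, 0.3787, 1.5541, 0.0001, 1.2114, 0.2515]}
```

View pics/w14.png

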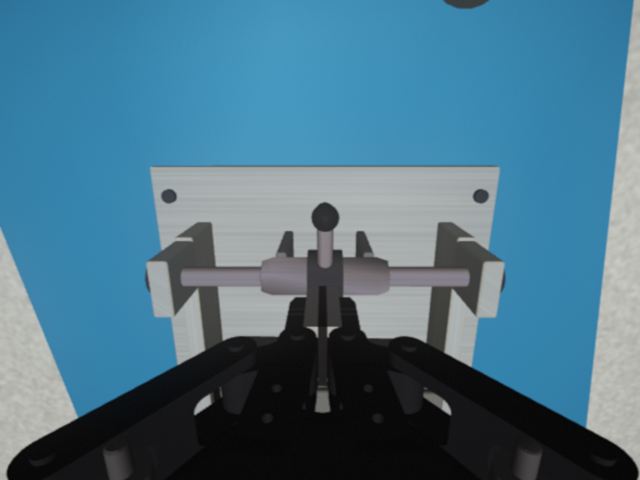

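```bash

python3 -m creep '[-5,-40,0,0,0,0,-11,-80,0,0,0,0,-11.5,-89,-12,0,0,0,-11.5,-89,-45,0,0,0,-11.5,-89,-60,0,0,0]' | sed -n 2p
python3 -m creep '[1,10,0,0,0,0,3,27,0,0,0,0,6,45,0,0,0,0,8,62,0,0,0,0,10,77,0,0,0,0]' | sed -n 4p
python3 -m creep '[1.5,12,0,0,0,0,1.5,12,0,0,0,0,1.5,12,0,0,0,0,1.5,12,35,0,0,0,1.5,12,60,0,0,0]' | sed -n 2p
python3 -m creep '[-5,-40,0,0,0,0,-11,-80,0,0,0,0,-11.5,-89,-12,0,0,0,-11.5,-89,-45,0,0,0,-11.5,-89,-60,0,0,0]' | sed -n 2p
python3 -m creep '[1,10,0,0,0,0,3,27,0,0,0,0,6,45,0,0,0,0,8,62,0,0,0,0,10,77,0,0,0,0]' | sed -n 4p
python3 -m creep '[1.5,12,0,0,0,0,1.5,12,0,0,0,0,1.5,12,0,0,0,0,1.5,12,35,0,0,0,1.5,12,60,0,0,0]' | sed -n 2p
python3 -m creep '[0,0,0,0,0,0,0,0,0,0,0,0,0,0,0,0,0,0,0,0,0,0,0,0,0,0,0,0,0,0]' | sed -n 2p
python3 -c "
from tb import *
runs('w15')"
```

```text
position: [0.5671, 0.0245, 0.1297]
wrist_force: [-1.3, -6.4, 0.7]
position: [0.5794, 0.1148, 0.1925]
position: [0.5678, 0.0243, 0.131]
wrist_force: [-0.3, -5.3, 1.0]
position: [0.5794, 0.1148, 0.1926]
position: [0.5792, 0.1145, 0.1909]
dark runs [[204, 231], [269, 275]]
{'time_s': 41.0, 'position': [0.5793, 0.1146, 0.191], 'tcp_rot': [0.7508, 0.6605, -0.001, -0.0008], 'wrist_force': [0.6665, 1.0382, -0.5415], 'finger_gap': 0.0002, 'gripper_force': 0.0, 'joint_positions': [0.1237, 0.3787, 1.5541, 0.0001, 1.2114, 0.2515]}
```

```bash

python3 -m creep '[-5,-40,0,0,0,0,-11,-80,0,0,0,0,-11.5,-89,-12,0,0,0,-11.5,-89,-45,0,0,0,-11.5,-89,-60,0,0,0]' | sed -n 2p
python3 -m creep '[1,8,0,0,0,0,2.5,20,0,0,0,0,4,32,0,0,0,0,5.5,44,0,0,0,0,7,54,0,0,0,0]' | sed -n 2,4p
python3 -m creep '[0.7,6,0,0,0,0,1.4,12,0,0,0,0,2.1,18,0,0,0,0,2.8,23,0,0,0,0,2.8,23,0,0,0,0]' | sed -n 2,4p
python3 -m creep '[0.7,6,0,0,0,0,1.5,12,0,0,0,0,1.5,12,0,0,0,0,1.5,12,0,0,0,0,1.5,12,0,0,0,0]' | sed -n 2,4p
```

```text
position: [0.5671, 0.0245, 0.1297]
position: [0.5768, 0.0815, 0.1337]
tcp_rot: [0.75, 0.661, 0.001, 0.001]
wrist_force: [-0.3, -5.3, 1.3]
position: [0.5782, 0.1039, 0.1324]
tcp_rot: [0.75, 0.661, -0.0, -0.0]
wrist_force: [-0.6, -2.5, 0.7]
position: [0.5799, 0.1155, 0.1325]
tcp_rot: [0.751, 0.661, 0.0, -0.0]
wrist_force: [-1.1, -0.9, 1.6]
```

```bash

python3 -m creep '[0,0,35,0,0,0,0,0,60,0,0,0,0,0,60,0,0,0,-5,-40,60,0,0,0,-11,-80,60,0,0,0]' | sed -n 2p
python3 -m creep '[-0.5,-9,-12,0,0,0,-0.5,-9,-45,0,0,0,-0.5,-9,-60,0,0,0,-0.5,-9,-60,0,0,0,-0.5,-9,-60,0,0,0]' | sed -n 2p
python3 -m creep '[1,8,0,0,0,0,2.5,20,0,0,0,0,4,32,0,0,0,0,5.5,42,0,0,0,0,6.5,50,0,0,0,0]' | sed -n 2,4p
python3 -m creep '[0.6,5,0,0,0,0,1.2,9,0,0,0,0,1.6,12,0,0,0,0,2,15,0,0,0,0,2,15,0,0,0,0]' | sed -n 2,4p
python3 -m creep '[0.2,2,0,0,0,0,0.5,4,0,0,0,0,0.6,5,0,0,0,0,0.6,5,0,0,0,0,0.6,5,0,0,0,0]' | sed -n 2,4p
```

```text
position: [0.5702, 0.0362, 0.1929]
position: [0.5679, 0.0259, 0.1313]
position: [0.5764, 0.0771, 0.134]
tcp_rot: [0.75, 0.661, 0.001, 0.001]
wrist_force: [1.0, -3.6, 1.6]
position: [0.5777, 0.0908, 0.1326]
tcp_rot: [0.75, 0.661, 0.0, 0.001]
wrist_force: [1.5, -4.4, 2.1]
position: [0.5777, 0.0951, 0.1321]
tcp_rot: [0.751, 0.661, -0.001, 0.001]
wrist_force: [0.6, -4.9, -0.0]
```

```bash

python3 -m creep '[0.1,1,0,0,0,0,0.3,2,0,0,0,0,0.4,3,0,0,0,0,0.4,3,0,0,0,0,0.4,3,0,0,0,0]' | sed -n 2,4p
python3 -m creep '[0.1,1,0,0,0,0,0.3,2,0,0,0,0,0.4,3,0,0,0,0,0.4,3,0,0,0,0,0.4,3,0,0,0,0]' | sed -n 2,4p
python3 -m creep '[0.1,1,0,0,0,0,0.3,2,0,0,0,0,0.4,3,0,0,0,0,0.4,3,0,0,0,0,0.4,3,0,0,0,0]' | sed -n 2,4p
```

```text
position: [0.5776, 0.098, 0.132]
tcp_rot: [0.751, 0.661, -0.001, 0.0]
wrist_force: [-0.1, -5.9, 0.6]
position: [0.5776, 0.0996, 0.132]
tcp_rot: [0.75, 0.661, -0.002, 0.001]
wrist_force: [-0.6, -10.3, 1.5]
position: [0.5777, 0.1, 0.1319]
tcp_rot: [0.75, 0.661, -0.004, 0.002]
wrist_force: [-1.0, -17.9, 1.3]
```

```bash

python3 -m creep '[0.3,2,0,0,0,0,0.4,3,0,0,0,0,0.4,3,0,0,0,0,0.4,3,0,0,0,0,0.4,3,0,0,0,0]' | sed -n 2,4p
python3 -m creep '[-0.5,-5,0,0,0,0,-1,-10,0,0,0,0,-1,-10,30,0,0,0,-1,-10,60,0,0,0,-1,-10,60,0,0,0]' | sed -n 2,4p
python3 -m creep '[0,-20,30,0,0,0,0,-60,65,0,0,0,0,-95,100,0,0,0,0,-100,110,0,0,0,0,-100,110,0,0,0]' | sed -n 2,4p
python3 -m creep '[0,0,0,0,0,0,0,0,0,0,0,0,0,0,0,0,0,0,0,0,0,0,0,0,0,0,0,0,0,0]' | sed -n 2p
python3 -c "
from tb import *
snap('wrist','w16');snap('scene','s1');st()
a=cv2.imread('pics/w16.png');b=cv2.imread('pics/s1.png')[150:350,90:530]
cv2.imwrite('pics/f.png',np.hstack([cv2.resize(a,(440,330)),cv2.resize(b,None,fx=1.65,fy=1.65)[:330,200:560]]))"
```

```text
position: [0.5778, 0.1004, 0.1319]
tcp_rot: [0.75, 0.661, -0.006, 0.004]
wrist_force: [-1.7, -26.0, 3.8]
position: [0.5818, 0.0993, 0.1977]
tcp_rot: [0.751, 0.661, 0.005, 0.002]
wrist_force: [1.8, 0.6, -0.3]
position: [0.5813, -0.0048, 0.3079]
tcp_rot: [0.752, 0.66, 0.004, 0.004]
wrist_force: [1.0, 0.6, 0.6]
position: [0.5776, -0.0012, 0.3009]
{'time_s': 47.7667, 'position': [0.5779, -0.0015, 0.3014], 'tcp_rot': [0.7504, 0.661, -0.0005, -0.0007], 'wrist_force': [-0.5238, -0.119, 0.0495], 'finger_gap': -0.0001, 'gripper_force': 0.0, 'joint_positions': [-0.0758, 0.2777, 1.4183, 0.0002, 1.4473, 0.0508]}
```

View pics/f.png

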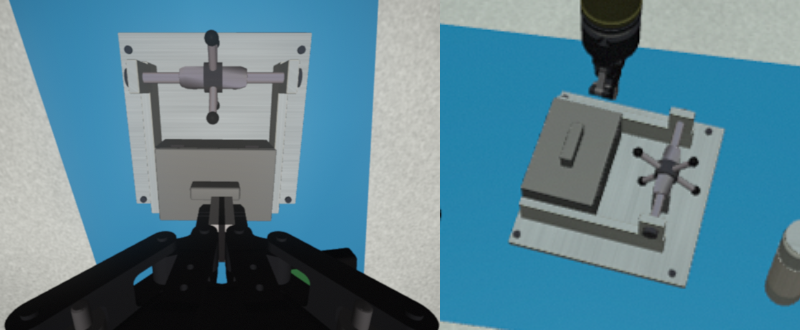

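```bash
python3 -c "
from tb import *
for q in (32,35,38,41,44): print(q,proj('w16',balls([.577,.0902,-7.4,np.radians(q)])).round(0).tolist())"
```

```text
32 [[307.0, 62.0], [311.0, 57.0], [312.0, 148.0], [309.0, 176.0]]
35 [[307.0, 59.0], [311.0, 60.0], [312.0, 151.0], [309.0, 174.0]]
38 [[307.0, 56.0], [311.0, 62.0], [312.0, 153.0], [309.0, 172.0]]
41 [[307.0, 52.0], [311.0, 65.0], [312.0, 156.0], [309.0, 170.0]]
44 [[307.0, 50.0], [311.0, 68.0], [312.0, 158.0], [309.0, 167.0]]
```

The spokes sit at about 38–39°, which matches 14.8 rad, so the turnbuckle is at its hard stop.

```bash
python3 -c "
from h import *
print(workorder.finish_job())"
```

```text
the job is handed in; nothing more can be done
None
```

The job is handed in: all three modules on the bench are upright in the case, the lid is pressed fully home, and the turnbuckle is at its hard stop (about 14.8 rad) with both jaws tight on the case after about 48 s; I left the other items alone, and the hand-in gave no verdict.

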